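# Peel the top tray off the jammed stack and hold it under the scroll saw's lip

## Robot

A 6-joint arm with a two-finger parallel gripper is mounted at the origin on the work surface. World frame = base frame: x ahead of the robot, y to its left, z up, the work surface at z = 0. Lengths are in m, angles in rad, forces in N, time in s.
With the tool pointing down it reaches from about 0.3 to 0.95 m from the base axis. Payload 3.1 kg.
Tool frame: the origin (TCP) lies midway between the tips of the shut fingers; the grasp point (between the pads) lies 19 mm behind it (bot.hold_point_z is the distance from the TCP to the grasp point, in m); z points along the fingers, y is the direction in which the jaws open and shut (so a half turn about z gives the same grasp; the last joint's range is limited). The gripper opens to 85 mm and grips with 20 to 120 N. Pads are 22 mm wide; open, the fingers measure 114 mm over their backs; the gripper's body (76 mm by 85 mm) begins 54 mm behind the grasp point. The pads swing forward as they close: fully open they stand 13 mm farther back than shut.
Start: joints at [-1.388, 0.308, 1.634, -0, 1.2, -0.07], TCP at [0.156, -0.605, 0.231] pointing down, gripper open.
Joint ranges: [-3.06, 3.06], [-0.79, 1.96], [0.05, 2.63], [-1.19, 4.34], [0.05, 2.64], [-2.94, 2.94]. Speed limits (rad/s): [2.79, 2.79, 3.14, 3.14, 3.14, 3.14].

## Interface

Orientations are given as a unit quaternion [w, x, y, z].
In Python, from rig import bot gives the robot as it stands.
- The arm moves only by the shell command python3 -m inch 'ROWS' [OPENING] [FORCE]. ROWS is JSON, a list of rows, each a list of 2 entries, a list of its own where there are three numbers: the shift along the world's x, y, z in m, then the turn, a rotation vector about the world's x, y, z in degrees. A call has exactly 5 rows; each row is the pose to reach, as a shift and turn from the pose measured when the call began; what a row does not reach only later rows make up. A row lasts 1/10 s, in which the tool goes at most 50 mm and 8.59 degrees, less where a joint would pass 70% of its speed; a pose out of reach is approached as far as the arm can. A call with a gripper value outside its range is refused whole. OPENING is the closure, from -1 (fully open) to 1 (shut), set as the call begins (- or left out, the last holds). The fingers move at their own pace and stop on an object; FORCE is the grip in N (left out, the last holds). Time passes only in rows, so rows that repeat a pose let the fingers close, or fill a call up. It gives the time, the measured TCP pose, the force and the opening at its end, in the units of the state.
- bot.get_state(): the state, without advancing time (a new reading comes with each control period).
- bot.read_camera(name): name is "side" or "top" or "wrist"; returns the picture (420x560x3 uint8, red, green, blue); there is no depth.
- bot.camera_info(name): a dict with "mtx" (3x3 intrinsics, pixels), "rvec" (rotation vector, rad) and "tvec" (3), from world to camera coordinates, as OpenCV has them. Camera axes: x right, y down, z forward; pixel columns grow to the right and rows downward; lengths in m; the calibration is good to about 2 mm. A picture is of the moment at which its call begins: read the wrist's pose just before it. camera_info takes no time and is no camera call; for the wrist camera it gives the pose at the moment of the call.
- bot.hand_in(): hands the job in, once; it reports no verdict.
The state is a dict: "time": time; "joint_pos": joint angles; "joint_vel": joint speeds; "joint_efforts": joint torques, N m; "position": TCP position; "ee_rot": TCP orientation; "contact_force": force on the tool from outside, world axes, zero at the start; "torque": the same for the moment, N m; "width": finger opening in m.
Only numpy, scipy, OpenCV 4.12 (cv2) and the standard library are available. Lean on these libraries where they do the work, as an engineer would, in place of code of your own. Each camera call takes 0.05 s, during which the arm holds its last target. There are 200 camera calls.

## Task

The orange parts trays are jammed together in their holder: break the top one loose by its ear, lifting that corner first while the opposite corner stays down in the stack, and take off just that one tray, leaving the second seated. Bring it to the scroll saw and finish holding it there, level, its rim about a finger's breadth under the table's front lip and the middle of the lip over about the middle of the tray's open mouth, ready for the cut pieces to be brushed in. The tray must hang free in the gripper, touching nothing else; do not knock the saw, and leave everything else where it is.

Things in the scene. Friction and masses are not known exactly. Their poses are not given: they have to be found in the camera images.
- tray_ear (a point): Centre of the TOP tray's thumb ear: upright, 30 mm long, 10 thick, 30 high, standing on the rim across one corner (this point 15 mm above the rim, at -78.7, -53.7 mm in x, y from the mouth's middle). Axes are the tray's: x along its length, y its width, z up. Thickness runs along the (1, 1) diagonal, length along (1, -1). Clear all round down to the rim. The tray weighs about 0.15 kg
- tray_mouth (a point): Middle of the TOP tray's open mouth, at rim level; axes as tray_ear. Orange formed tray with cut-off corners: mouth 168 x 118 mm, 14 mm rim flange around it (196 x 146 over all), 40 deep from rim to floor underside, 5 mm foot ribs below that; walls slope in to a floor 152 x 102
- tray_far (a point): The TOP tray's rim corner diagonally opposite its ear, at rim level: 78.3, 53.3 mm in x, y from the middle of the mouth
- second_mouth (a point): Middle of the SECOND tray's mouth, at its rim level: same kind of tray, the top one nests in it, its rim 16 mm lower. The two stick: rubbing nubs under the floor hold the top one with about 3 N near each corner until that spot has risen 4 to 5 mm, then let go. The second tray sticks to those below nearly twice as hard
- tray_holder: Fixed steel holder of the stack, base 212 x 162 mm, grey corner angles 62 mm high at the three corners away from the ear; origin at bench level under the stack's middle, axes parallel to the trays'. Two trays fixed in it, then the second and the top tray: top rim 97 mm, ear top 127 mm above the bench
- saw_lip (a point): Middle of the saw table's front lip, at its under edge, 141 mm above the bench; table plate 14 mm thick. Saw's axes: x along the lip (straight 60 mm to either side, then rounded to a 200 mm wide table), +y from the lip to the rear, -y out in front. Beneath the table it is empty for 75 mm behind the lip; what stands above the table is at least 80 mm behind the lip
- cutout_a: sawn plywood jigsaw piece 45 x 40 x 6 mm with two round knobs, loose on the saw table; origin under its square's centre
- cutout_b: sawn plywood jigsaw piece 45 x 40 x 6 mm with one round knob, loose on the saw table; origin under its square's centre
- tape_measure: yellow tape measure, 62 x 60 x 32 mm, lying beside the tray holder; origin under its centre
- bench_brush: wooden bench brush, 245 mm long, 26 mm wide, 40 mm high, lying on the bench in front of the saw; origin at bench level, near its middle, long axis x
- glue_bottle: white glue bottle with yellow band and red nozzle, 58 mm diameter, 166 mm high; origin under its centre
- screw_jar: clear jar with steel cap, 64 mm diameter, 75 mm high; origin under its centre
- wax_tin: steel tin with green cap, 72 mm diameter, 45 mm high; origin under its centre
Mind the look-alikes: they are no part of the job. What is shaped like the part that bears tray_ear but purple is not meant. Leave any yellow look-alike of the part that bears second_mouth alone.

How it is judged:
By the outcome, as a careful person would: the job done as asked, in the order asked, and still so for the second after the job is handed in, while the arm keeps its last pose, push and grip.
It also fails if it takes over 42 s, if anything falls off the work surface, if the arm or the gripper's body presses on something with over 40 N, if the wrist force passes 120 N, or if a joint passes its speed limit or range.

## Working session

There is one attempt and no reset: what is moved stays moved. The work goes in short steps, Python scripts to look and compute and a shell command to move; the robot and the scene stay as the last step left them, time stands still between calls to the robot, and variables do not carry over. Pictures are saved under pics/ and viewed, about 8 in all and at most 12, crops included, and the job is handed in when it is done.

```bash
mkdir -p pics; ls
python3 - <<'E'
from rig import bot
import cv2, numpy as np
s=bot.get_state(); print(s['time'],s['position'],s['ee_rot'],s['width'])
a=bot.read_camera("top"); b=bot.read_camera("side")
for n in("top","side","wrist"): 
    i=bot.camera_info(n); print(n,np.round(i['mtx'],1).tolist(),np.round(i['rvec'],4).ravel(),np.round(i['tvec'],4).ravel())
cv2.imwrite("pics/top0.png",a[...,::-1]); cv2.imwrite("pics/side0.png",b[...,::-1])
E
```

```text
pics
0.0 [ 0.15613791 -0.60431663  0.23003418] [-1.15176191e-03  9.92024170e-01  1.26042516e-01 -6.86861904e-05] 0.08565040201108852
top [[472.1, 0.0, 284.2], [0.0, 472.1, 208.4], [0.0, 0.0, 1.0]] [ 2.1635 -2.1517  0.1331] [-0.0265  0.5157  1.1769]
side [[421.7, 0.0, 279.5], [0.0, 421.7, 206.8], [0.0, 0.0, 1.0]] [ 2.4244 -0.1817  0.0535] [-0.5138  0.1083  1.0725]
wrist [[293.2, 0.0, 283.7], [0.0, 293.2, 209.6], [0.0, 0.0, 1.0]] [-2.282   1.7659  0.2784] [-0.6232 -0.0402  0.3796]
```

View pics/top0.png

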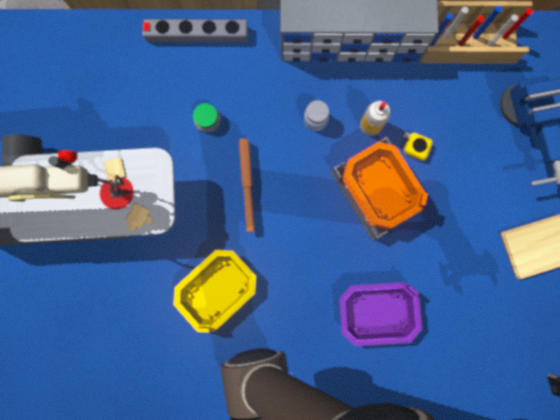

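View pics/side0.png

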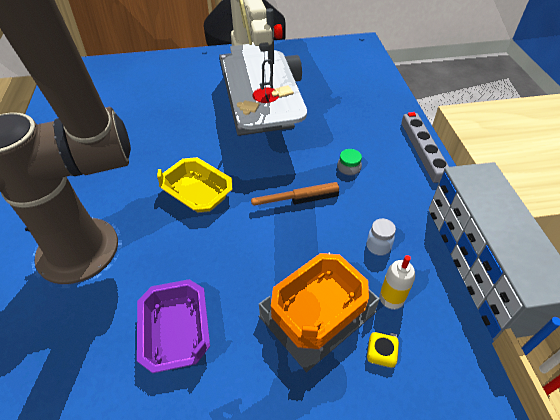

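Top view: orange stack at (385,185) in the grey holder. Look-alikes are the purple tray (382,313) and the yellow tray (215,290). The saw table is at the left, with its front lip near column 174. I choose the orange one and check it in a close crop.

```bash
cat > h.py <<'E'
import cv2, numpy as np
from rig import bot
def cam(n):
    i=bot.camera_info(n); return i['mtx'],np.array(i['rvec'],float),np.array(i['tvec'],float).reshape(3)
def ray(c,uv):
    K,r,t=c; R=cv2.Rodrigues(r)[0]; d=np.linalg.inv(K)@np.array([uv[0],uv[1],1.]); return -R.T@t,R.T@d
def onz(c,uv,z):
    o,d=ray(c,uv); return o+d*(z-o[2])/d[2]
def proj(c,P): return cv2.projectPoints(np.atleast_2d(np.array(P,float)),c[1],c[2],c[0],None)[0].reshape(-1,2)
def tri(c1,u1,c2,u2):
    o1,d1=ray(c1,u1);o2,d2=ray(c2,u2); s=np.linalg.lstsq(np.c_[d1,-d2],o2-o1,rcond=None)[0]
    a=o1+d1*s[0];b=o2+d2*s[1]; return (a+b)/2,np.linalg.norm(a-b)
E
python3 - <<'E'
from h import *
T=cv2.imread("pics/top0.png");S=cv2.imread("pics/side0.png")
t=cam("top");s=cam("side")
a=cv2.resize(T[130:245,325:440],(460,460),interpolation=cv2.INTER_CUBIC)
b=cv2.resize(S[245:375,255:385],(460,460),interpolation=cv2.INTER_CUBIC)
c=np.vstack([np.hstack([a,b])[:, :800]]) if 0 else cv2.resize(np.hstack([a,b]),(800,400))
cv2.imwrite("pics/crop1.png",c)
c=np.hstack([cv2.resize(T[135:250,100:190],(450,575),interpolation=cv2.INTER_CUBIC),cv2.resize(S[85:155,225:320],(350,258),interpolation=cv2.INTER_CUBIC)[:, :].copy() if 0 else np.vstack([cv2.resize(S[85:155,220:315],(350,258),interpolation=cv2.INTER_CUBIC),np.zeros((317,350,3),np.uint8)])])
cv2.imwrite("pics/crop2.png",c)
for n,uv,z in(("orange",(385,185),.097),("lip",(174,190),.155),("yellow",(215,290),.04),("base?",(400,415),0)): print(n,onz(t,uv,z).round(3))
print("base px",proj(t,[[0,0,0]]),proj(s,[[0,0,0]]))
for n,I,cc in(("top",T,t),("side",S,s)):
    m=cv2.inRange(cv2.cvtColor(I,cv2.COLOR_BGR2HSV),(6,180,90),(17,255,255))
    m=cv2.morphologyEx(m,cv2.MORPH_OPEN,np.ones((2,2)))
    cs=max(cv2.findContours(m,0,1)[0],key=cv2.contourArea); print(n,cv2.contourArea(cs),cv2.approxPolyDP(cs,3,True).reshape(-1,2).tolist(), cv2.minAreaRect(cs))
E
```

```text
orange [ 0.567 -0.269  0.097]
lip [0.542 0.231 0.155]
yellow [0.309 0.148 0.04 ]
base? [ 0.002 -0.315  0.   ]
base px [[273.63101956 415.29253693]] [[ 77.5318153  249.36346157]]
top 4554.5 [[379, 144], [351, 160], [344, 181], [372, 225], [392, 228], [421, 211], [427, 195], [396, 148]] ((384.421875, 186.49362182617188), (80.4548110961914, 62.99734115600586), 57.80426788330078)
side 4028.0 [[337, 261], [323, 260], [299, 277], [296, 272], [274, 288], [273, 319], [298, 347], [320, 349], [366, 309], [367, 301], [321, 339], [317, 338], [325, 330], [319, 334], [319, 328], [303, 329], [315, 327], [320, 316], [320, 303], [307, 291], [318, 279], [320, 284], [324, 278], [333, 278], [348, 294], [354, 293], [343, 309], [362, 296], [360, 281]] ((317.5430908203125, 301.2327575683594), (76.45606994628906, 90.96039581298828), 49.76364517211914)
```

View pics/crop1.png

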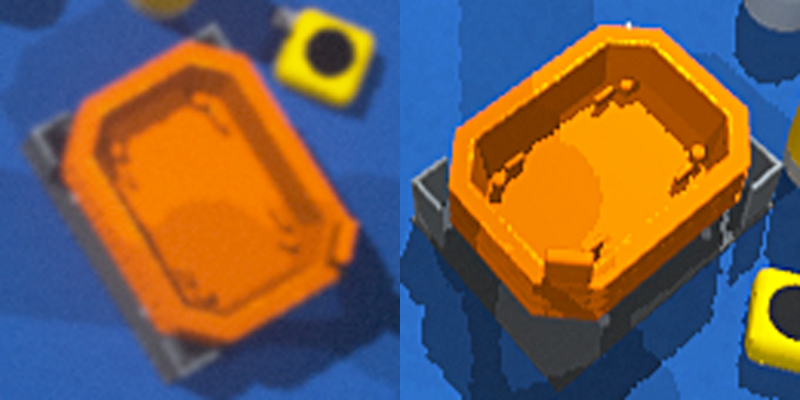

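View pics/crop2.png

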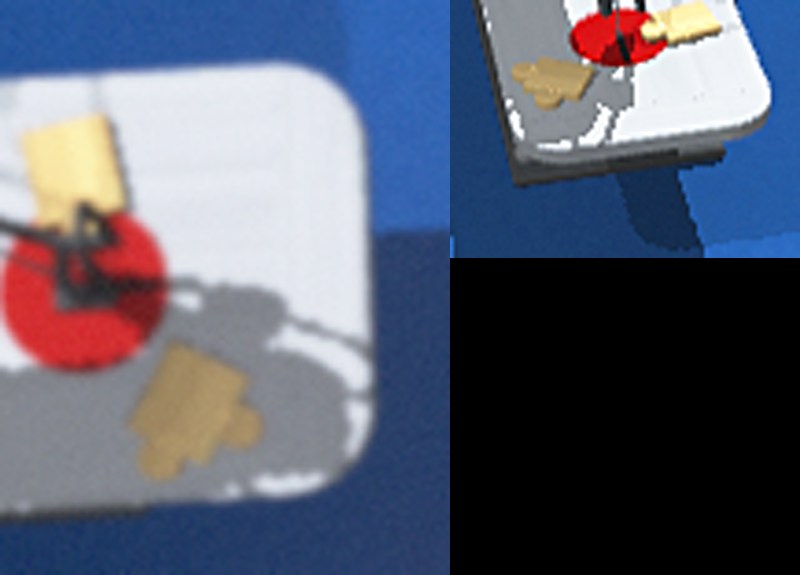

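The crops confirm the ear: it is on the orange top tray's right corner, at top (424,199) and side (310,331). The grey angles stand at the other three corners. The lip is the right edge of the white table, at column ~174, straight from row ~161 to ~221. Next I measure both.

Run:
```python
from h import *
T=cv2.imread("pics/top0.png");t=cam("top");s=cam("side");w=cam("wrist")
m=cv2.inRange(cv2.cvtColor(T,cv2.COLOR_BGR2HSV),(6,180,90),(17,255,255))
cs=max(cv2.findContours(m,0,1)[0],key=cv2.contourArea).reshape(-1,2)
P=np.array([onz(t,p,.097)[:2] for p in cs],np.float32)
print("rim rect",cv2.minAreaRect(P*1000))
e,g=tri(t,(424,199),s,(310,331)); print("ear tri",e.round(4),g.round(4))
# inner mouth/floor: hull-free estimate from long edges
# lip: per row, last low-saturation px from blue
H=cv2.cvtColor(T,cv2.COLOR_BGR2HSV)
pts=[]
for r in range(163,220):
    row=H[r,140:200,1].astype(float); k=np.where(row>150)[0]
    k=[j for j in k if j>20]; 
    if k: 
        j=k[0]; f=(150-row[j-1])/(row[j]-row[j-1]); pts.append((140+j-1+f,r))
q=np.array([onz(t,p,.155)[:2] for p in pts]); l=cv2.fitLine(np.float32(q),cv2.DIST_HUBER,0,1e-4,1e-4).ravel(); print("lip line",l, q[::10].round(4).tolist())
for c in (130,140,150,155):
    col=H[130:250,c,1]; k=np.where(col<110)[0]; print("edges",c,130+k[0],130+k[-1],onz(t,(c,130+k[0]),.155).round(4),onz(t,(c,130+k[-1]+1),.155).round(4))
print("wrist cam pos",ray(w,(280,210))[0], ray(w,(280,210))[1])
```

```text
rim rect ((565.81396484375, -264.2981872558594), (194.70101928710938, 154.64500427246094), 31.69887351989746)
ear tri [ 0.5279 -0.3558  0.1203] 0.0027
lip line [0.99527454 0.09710068 0.5191509  0.22519271] [[0.6056, 0.2336], [0.582, 0.2315], [0.5585, 0.2253], [0.5351, 0.2256], [0.5118, 0.2231], [0.4887, 0.2207]]
edges 130 149 236 [0.6384 0.3371 0.155 ] [0.433  0.3277 0.155 ]
edges 140 148 235 [0.6409 0.3138 0.155 ] [0.4354 0.305  0.155 ]
edges 150 147 234 [0.6434 0.2906 0.155 ] [0.4378 0.2823 0.155 ]
edges 155 147 234 [0.6435 0.2789 0.155 ] [0.4379 0.2708 0.155 ]
wrist cam pos [ 0.23122029 -0.58485938  0.37221747] [-0.29980957 -0.06192468 -0.95207294]
```

Lip middle is about (0.546, 0.228), saw yaw about 5.7°. Table width measures 0.205 m against the 0.200 given. Tray yaw is about 31.7°, middle about (0.567,-0.269), ear about (0.528,-0.356). The ear height triangulated at 0.120, within its 0.097–0.127. Moving to hover over the ear.

```bash
python3 -m inch '[[[0.03,0.02,0],[0,0,-4]],[[0.07,0.045,0],[0,0,-8]],[[0.11,0.073,0],[0,0,-12]],[[0.15,0.1,0],[0,0,-16]],[[0.19,0.127,0],[0,0,-20]]]' -1 110
python3 -m inch '[[[0.04,0.027,0],[0,0,-3]],[[0.08,0.054,0],[0,0,-6]],[[0.12,0.08,0],[0,0,-8]],[[0.16,0.107,0],[0,0,-8]],[[0.17,0.114,0],[0,0,-8]]]'
python3 -c "
from rig import bot;print(bot.get_state()['position'],bot.get_state()['ee_rot'])"
```

```text
time: 0.6
position: [0.3472, -0.4759, 0.2296]
ee_rot: [-0.001, 0.999, -0.05, -0.0]
contact_force: [0.3, 0.1, 0.5]
width: 0.0855
time: 1.1
position: [0.5206, -0.3583, 0.2291]
ee_rot: [-0.002, 0.993, -0.117, 0.0]
contact_force: [-0.6, -0.6, -0.4]
width: 0.0852
[ 0.52064913 -0.35834782  0.22907195] [-2.31485442e-03  9.93114220e-01 -1.17126194e-01  4.92016523e-04]
```

Run:
```python
from h import *
w=cam("wrist");I=bot.read_camera("wrist")[...,::-1].copy()
cv2.imwrite("pics/w1.png",I)
R=cv2.Rodrigues(np.array([0,0,np.radians(31.7)]))[0]
c=np.array([.5666,-.2687,.097])
print("pred ear",proj(w,[c+R@[-.0787,-.0537,.03]]),proj(w,[c+R@[.0783,.0533,0]]), proj(w,[c]))
# mask, yellow-ish
```

```text
pred ear [[279.69618538 201.8312932 ]] [[ 79.61521524 156.52982214]] [[181.39607509 175.16032896]]
```

View pics/w1.png

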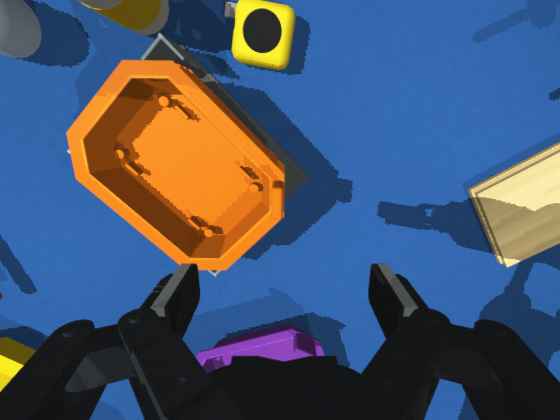

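The ear shows at (278,199), against a prediction of (280,202). The rim octagon spans (68–285, 60–272). Measuring the ear and rim from this view.

Run:
```python
from h import *
w=cam("wrist");I=cv2.imread("pics/w1.png")
m=cv2.inRange(cv2.cvtColor(I,cv2.COLOR_BGR2HSV),(6,180,60),(17,255,255))
cs=max(cv2.findContours(m,0,1)[0],key=cv2.contourArea)
a=cv2.approxPolyDP(cs,3,True).reshape(-1,2);print(a.tolist())
print([onz(w,p,.097)[:2].round(4).tolist() for p in a])
r=cv2.minAreaRect(np.float32([onz(w,p,.097)[:2]*1000 for p in cs.reshape(-1,2)]));print(r)
cv2.imwrite("pics/w1c.png",cv2.resize(I[165:255,215:305],(720,720),interpolation=cv2.INTER_CUBIC)[:600])
```

```text
[[124, 60], [67, 132], [76, 178], [179, 264], [225, 269], [283, 215], [283, 165], [190, 69], [170, 60]]
[[0.671, -0.2547], [0.628, -0.181], [0.587, -0.1702], [0.4778, -0.235], [0.4611, -0.2801], [0.5054, -0.3534], [0.5534, -0.3649], [0.6514, -0.3068], [0.6619, -0.2926]]
((567.404296875, -269.2222900390625), (194.8026885986328, 150.8146209716797), 30.844209671020508)
```

View pics/w1c.png

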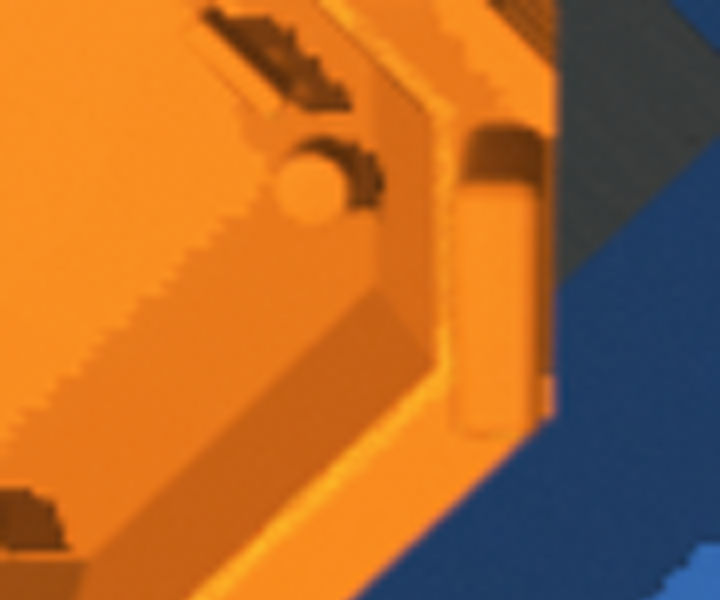

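Run:
```python
from h import *
w=cam("wrist")
for p in((277.1,203.75),(277.1+.3,188.1),(276.5,219.4)): print(onz(w,p,.127).round(4))
R=cv2.Rodrigues(np.array([0,0,np.radians(31.2)]))[0]
print("ear from rect", (np.array([.5674,-.2692,.097])+R@[-.0787,-.0537,.015]).round(4), R@[-.0787,-.0537,0])
```

```text
[ 0.5264 -0.3534  0.127 ]
[ 0.5399 -0.3569  0.127 ]
[ 0.5126 -0.3494  0.127 ]
ear from rect [ 0.5279 -0.3559  0.112 ] [-0.03949912 -0.08670179  0.        ]
```

```bash
python3 -m inch '[[[0.002,0.001,-0.02],[0,0,0]],[[0.004,0.002,-0.05],[0,0,0]],[[0.0064,0.0038,-0.08],[0,0,0]],[[0.0064,0.0038,-0.105],[0,0,0]],[[0.0064,0.0038,-0.115],[0,0,0]]]' -1 40
python3 -m inch '[[[0,0,-0.005],[0,0,0]],[[0,0,-0.01],[0,0,0]],[[0,0,-0.0125],[0,0,0]],[[0,0,-0.0125],[0,0,0]],[[0,0,-0.0125],[0,0,0]]]'
python3 - <<'E'
from h import *
print(bot.get_state()['position'],bot.get_state()['contact_force'])
E
```

```text
time: 1.65
position: [0.5234, -0.3541, 0.1103]
ee_rot: [-0.004, 0.993, -0.118, -0.003]
contact_force: [0.2, 0.7, 0.5]
width: 0.085
time: 2.15
position: [0.5241, -0.3546, 0.0989]
ee_rot: [-0.003, 0.993, -0.118, -0.002]
contact_force: [-0.5, 0.1, 0.1]
width: 0.0854
[ 0.52409093 -0.35461317  0.09890672] [-0.50284987  0.12493858  0.1175482 ]
```

```bash
python3 -m inch '[[[0.002,0,0.0015],[0,0,0]],[[0.002,0,0.0015],[0,0,0]],[[0.002,0,0.0015],[0,0,0]],[[0.002,0,0.0015],[0,0,0]],[[0.002,0,0.0015],[0,0,0]]]' 1 30
python3 -m inch '[[[0,0,0],[0,0,0]],[[0,0,0],[0,0,0]],[[0,0,0],[0,0,0]],[[0,0,0],[0,0,0]],[[0,0,0],[0,0,0]]]' 1 110
python3 - <<'E'
from h import *
s=bot.get_state();print(s['position'],s['contact_force'],s['torque'],s['width'])
I=bot.read_camera("wrist")[...,::-1];cv2.imwrite("pics/w2.png",I)
E
```

```text
time: 2.65
position: [0.5261, -0.3544, 0.1003]
ee_rot: [-0.003, 0.993, -0.118, -0.002]
contact_force: [1.1, 2.1, -1.9]
width: 0.012
time: 3.15
position: [0.5263, -0.3541, 0.1003]
ee_rot: [-0.004, 0.993, -0.118, -0.002]
contact_force: [1.7, 1.8, 0.4]
width: 0.0079
[ 0.52626064 -0.35412407  0.10026346] [1.71160283 1.77891096 0.40345013] [ 0.37365369 -0.27316019 -0.24266873] 0.007944177615491783
```

View pics/w2.png

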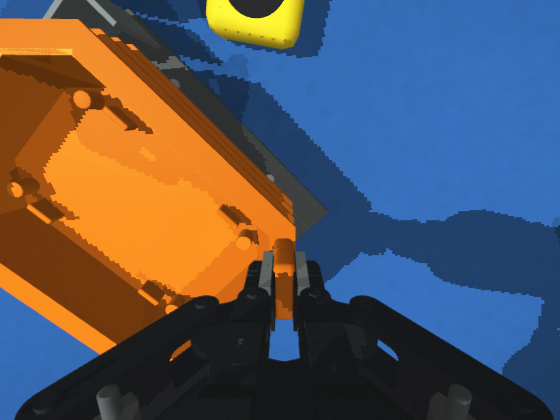

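The ear is held squarely between the pads at (285,280), width 8 mm under 110 N. Now the peel: a turn about the far rim corner.

```bash
python3 -m inch '[[[0,0,0.0016],[-0.49,0.12,0]],[[0,0,0.0033],[-0.97,0.24,0]],[[0,0.0001,0.0049],[-1.46,0.35,0]],[[0,0.0001,0.0065],[-1.94,0.47,0]],[[0,0.0002,0.0081],[-2.43,0.59,0]]]' 1 110
python3 - <<'E'
from h import *
s=bot.get_state();print(s['position'],s['contact_force'],s['torque'],s['width'],s['ee_rot'])
E
```

```text
time: 3.7
position: [0.5254, -0.3526, 0.1073]
ee_rot: [0.017, 0.993, -0.118, -0.006]
contact_force: [2.3, 4.0, -7.2]
width: 0.0081
[ 0.52544042 -0.35261451  0.10730255] [ 2.28252627  4.03203453 -7.21655556] [ 0.50769575 -0.35812226 -0.46303959] 0.008104566827139907 [ 0.01723246  0.99284251 -0.11804359 -0.00570104]
```

```bash
python3 -m inch '[[[0,0.0001,0.0028],[-0.68,0.16,0]],[[0,0.0001,0.0052],[-1.36,0.33,0]],[[0,0.0003,0.0075],[-2.04,0.49,0]],[[0.0001,0.0005,0.0098],[-2.72,0.66,0]],[[0.0002,0.0008,0.0121],[-3.4,0.82,0]]]'
python3 - <<'E'
from h import *
s=bot.get_state();print(s['position'],s['contact_force'],s['torque'],s['width'],s['ee_rot'])
I=bot.read_camera("side")[...,::-1];cv2.imwrite("pics/s2.png",cv2.resize(I[235:385,235:400],(660,600),interpolation=cv2.INTER_CUBIC))
E
```

```text
time: 4.2
position: [0.5256, -0.3516, 0.1199]
ee_rot: [0.048, 0.992, -0.118, -0.01]
contact_force: [1.5, 4.6, -3.7]
width: 0.0077
[ 0.5255796  -0.3515867   0.11986373] [ 1.53287892  4.63712749 -3.70333794] [ 0.74959852 -0.33960493 -0.06076896] 0.007651392710063546 [ 0.04793881  0.99185408 -0.11762659 -0.00955741]
```

View pics/s2.png

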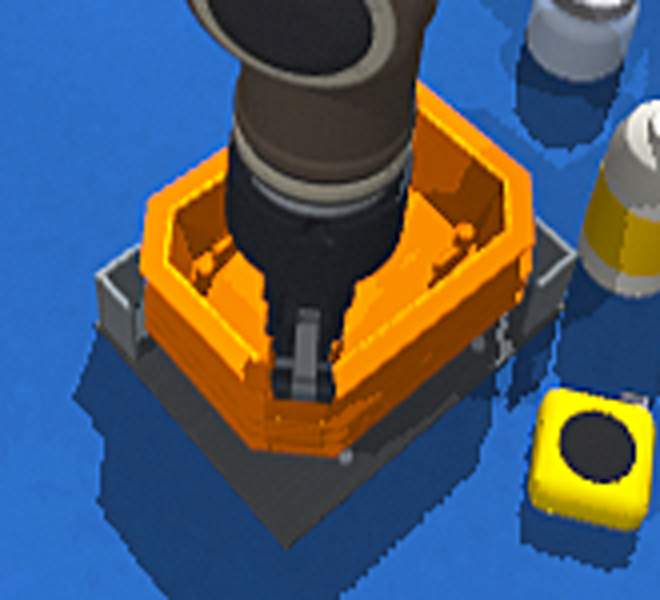

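The ear corner is up about 20 mm and tilted 6°. The far corner is still down and the lower bands look even. Now lift straight up, keeping the tilt, to free the far corner.

```bash
python3 -m inch '[[[0,0,0.002],[0,0,0]],[[0,0,0.004],[0,0,0]],[[0,0,0.006],[0,0,0]],[[0,0,0.008],[0,0,0]],[[0,0,0.01],[0,0,0]]]'
python3 -m inch '[[[0,0,0.006],[0,0,0]],[[0,0,0.012],[0,0,0]],[[0,0,0.02],[0,0,0]],[[0,0,0.028],[0,0,0]],[[0,0,0.036],[0,0,0]]]'
python3 - <<'E'
from h import *
s=bot.get_state();print(s['position'],s['contact_force'],s['torque'],s['width'],s['ee_rot'])
I=bot.read_camera("side")[...,::-1];cv2.imwrite("pics/s3.png",cv2.resize(I[195:385,215:405],(600,600),interpolation=cv2.INTER_CUBIC))
E
```

```text
time: 4.75
position: [0.5255, -0.3523, 0.1307]
ee_rot: [0.049, 0.992, -0.117, -0.01]
contact_force: [0.2, -0.3, -1.1]
width: 0.008
time: 5.25
position: [0.5257, -0.3524, 0.1678]
ee_rot: [0.049, 0.992, -0.117, -0.009]
contact_force: [-0.7, 0.8, -2.2]
width: 0.0078
[ 0.52571861 -0.35238434  0.16777354] [-0.69399687  0.81578923 -2.21816961] [-0.05452434  0.01776852 -0.00139674] 0.007781778712307125 [ 0.04895863  0.99183692 -0.11738006 -0.00919247]
```

View pics/s3.png

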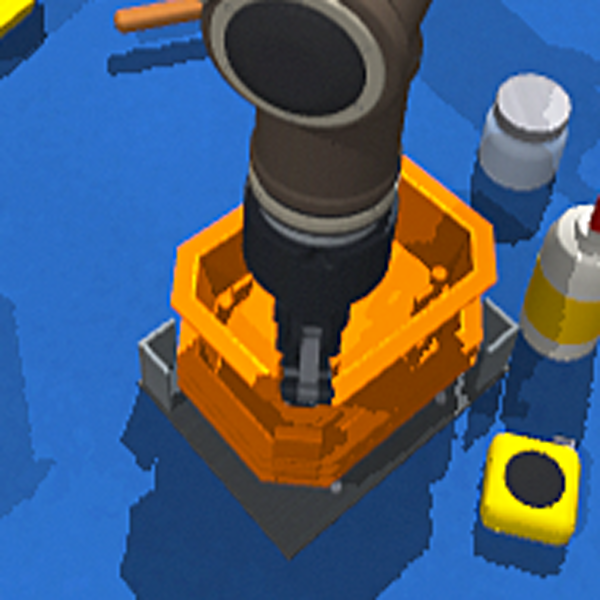

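The top tray is free: load about 2 N, near-zero moment, and the lower stack sits evenly in the holder. Now raise and level, then carry to the front of the saw.

```bash
python3 -m inch '[[[0,0,0.012],[1.2,-0.3,0]],[[0,0,0.03],[2.4,-0.6,0]],[[0,0,0.05],[3.6,-0.9,0]],[[0,0,0.07],[4.8,-1.2,0]],[[0,0,0.085],[5.94,-1.51,0]]]'
python3 -m inch '[[[0,0.01,0.004],[0,0,-0.5]],[[-0.003,0.035,0.006],[0,0,-2]],[[-0.006,0.065,0.007],[0,0,-4]],[[-0.01,0.095,0.007],[0,0,-6]],[[-0.013,0.125,0.007],[0,0,-8]]]'
python3 -m inch '[[[-0.003,0.03,0],[0,0,-2]],[[-0.006,0.06,0],[0,0,-4]],[[-0.009,0.09,0],[0,0,-6]],[[-0.012,0.12,0],[0,0,-8]],[[-0.015,0.15,0],[0,0,-10]]]'
python3 -m inch '[[[-0.003,0.03,0],[0,0,-2]],[[-0.006,0.06,0],[0,0,-4]],[[-0.009,0.085,0],[0,0,-6]],[[-0.011,0.105,0],[0,0,-7]],[[-0.013,0.115,0],[0,0,-7.5]]]'
python3 -c "
from rig import bot;s=bot.get_state();print(s['position'],s['contact_force'],s['ee_rot'],s['joint_pos'])"
```

```text
time: 5.8
position: [0.527, -0.3534, 0.2563]
ee_rot: [-0.003, 0.993, -0.117, -0.0]
contact_force: [-0.5, -0.2, -2.3]
width: 0.0081
time: 6.3
position: [0.5131, -0.2262, 0.2626]
ee_rot: [-0.003, 0.982, -0.187, -0.001]
contact_force: [1.1, 0.0, -2.3]
width: 0.0081
time: 6.8
position: [0.4969, -0.0741, 0.2619]
ee_rot: [-0.003, 0.962, -0.273, -0.001]
contact_force: [0.1, 0.4, -1.5]
width: 0.0081
time: 7.3
position: [0.4824, 0.043, 0.2613]
ee_rot: [-0.003, 0.942, -0.334, -0.002]
contact_force: [-0.3, -0.6, -1.8]
width: 0.008
[0.48243484 0.04301987 0.26125929] [-0.26833669 -0.61782988 -1.78739594] [-0.00331178  0.94243975 -0.33435581 -0.00159649] [-0.00580141  0.00349655  1.92317771  0.00779113  1.21576528  2.24413149]
```

Run:
```python
from h import *
T=bot.read_camera("top")[...,::-1].copy();S=bot.read_camera("side")[...,::-1].copy()
cv2.imwrite("pics/top4.png",T);cv2.imwrite("pics/side4.png",S)
a=cv2.resize(T[130:330,170:370],(400,400),interpolation=cv2.INTER_CUBIC)
b=cv2.resize(S[110:310,150:350],(400,400),interpolation=cv2.INTER_CUBIC)
cv2.imwrite("pics/c4.png",np.vstack([np.hstack([a,b]),np.hstack([cv2.resize(T[120:250,310:440],(200,200)),cv2.resize(S[240:370,250:380],(200,200)),np.zeros((200,400,3),np.uint8)])]))
```

```text
(no output)
```

View pics/c4.png

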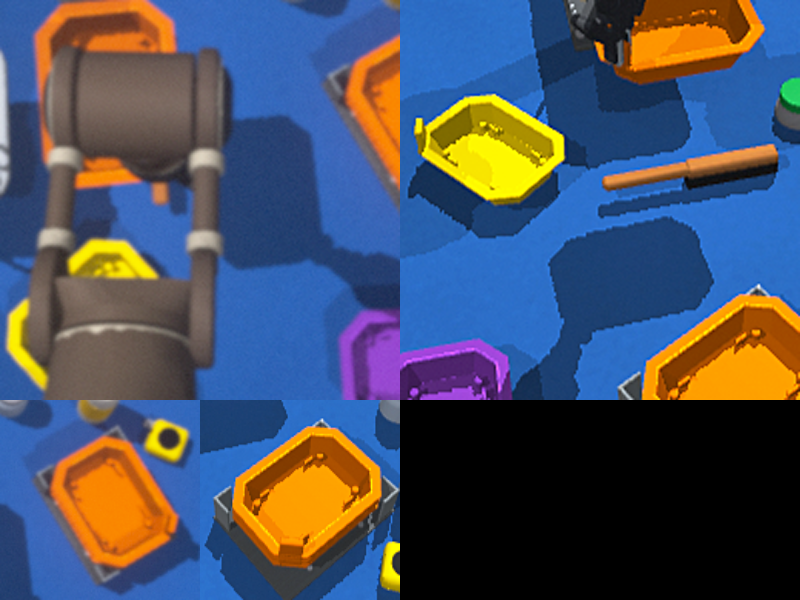

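Second tray is seated in the holder with its own ear in place. The held tray looks level and clear of everything. Triangulating its rim corners.

Run:
```python
from h import *
for n in("top","side"):
    I=cv2.imread(f"pics/{n}4.png")
    m=cv2.inRange(cv2.cvtColor(I,cv2.COLOR_BGR2HSV),(6,180,60),(17,255,255))
    if n=="top": m[:,300:]=0
    else: m[180:]=0
    for c in cv2.findContours(m,0,1)[0]:
        if cv2.contourArea(c)>80: print(n,cv2.contourArea(c),cv2.approxPolyDP(c,1.5,True).reshape(-1,2).tolist())
t=cam("top");s=cam("side")
R=cv2.Rodrigues(np.array([0,0,np.radians(31.2-27.2)]))[0]
e=np.array([.4825,.043,.2583]); c=e-R@[-.0787,-.0537,0]
V=np.array([[.098,.0336],[.098,-.0336],[.0586,-.073],[-.0586,-.073],[-.098,-.0336],[-.098,.0336],[-.0586,.073],[.0586,.073]])
W=np.array([c+R@[*v,0] for v in V])
print("c",c.round(4));print("top",proj(t,W).round(1).tolist());print("side",proj(s,W).round(1).tolist())
```

```text
top 261.0 [[208, 222], [238, 219], [228, 209], [212, 210], [213, 214], [208, 218]]
top 985.5 [[254, 141], [241, 130], [201, 133], [189, 147], [191, 173], [195, 149], [203, 139], [236, 136], [239, 139], [239, 145], [217, 145], [212, 150], [211, 148], [206, 150], [208, 152], [211, 149], [213, 154], [256, 155]]
side 453.0 [[329, 128], [323, 135], [278, 143], [275, 139], [277, 138], [270, 141], [267, 140], [269, 141], [266, 142], [265, 133], [262, 130], [262, 141], [259, 144], [257, 142], [259, 147], [271, 151], [314, 143]]
side 1538.0 [[331, 123], [319, 103], [316, 102], [313, 105], [310, 100], [303, 99], [274, 104], [272, 114], [267, 118], [266, 128], [290, 123], [288, 130], [280, 137], [283, 138], [285, 136], [319, 131], [325, 124], [325, 121]]
c [0.5573 0.1021 0.2583]
top [[206.3, 130.8], [238.0, 128.8], [257.6, 145.8], [260.8, 200.6], [242.9, 220.6], [210.5, 222.7], [190.7, 205.1], [188.5, 150.1]]
side [[324.2, 106.9], [332.3, 123.8], [320.7, 137.0], [269.8, 144.7], [249.4, 136.1], [244.6, 118.2], [257.9, 106.2], [304.4, 99.7]]
```

Observed corners match the prediction to within 1–3 px, so the tray is level and at yaw about 5°. I descend here, clear in front of the lip, then slide under it.

```bash
python3 -m inch '[[[0,0,-0.015],[0,0,0]],[[-0.002,0,-0.04],[0,0,0]],[[-0.004,0,-0.07],[0,0,0]],[[-0.005,0,-0.1],[0,0,0]],[[-0.006,0,-0.12],[0,0,0]]]'
python3 -m inch '[[[0,0,-0.006],[0,0,0]],[[0,0,-0.011],[0,0,0]],[[0,0,-0.011],[0,0,0]],[[0,0,-0.011],[0,0,0]],[[0,0,-0.011],[0,0,0]]]'
python3 - <<'E'
from h import *
s=bot.get_state();print(s['position'],s['contact_force'],s['ee_rot'])
T=bot.read_camera("top")[...,::-1].copy();S=bot.read_camera("side")[...,::-1].copy()
cv2.imwrite("pics/top5.png",T);cv2.imwrite("pics/side5.png",S)
for n,I in(("top",T),("side",S)):
    m=cv2.inRange(cv2.cvtColor(I,cv2.COLOR_BGR2HSV),(6,180,60),(17,255,255))
    if n=="top": m[:,300:]=0
    else: m[230:]=0
    for c in cv2.findContours(m,0,1)[0]:
        if cv2.contourArea(c)>80: print(n,cv2.contourArea(c),cv2.approxPolyDP(c,1.5,True).reshape(-1,2).tolist())
t=cam("top");sd=cam("side")
a=2*np.arctan2(s['ee_rot'][2],s['ee_rot'][1])+np.radians(44.75)
R=cv2.Rodrigues(np.array([0,0,a]))[0]
e=np.array(s['position'])-[0,0,.003]; c=e-R@[-.0787,-.0537,0]
V=np.array([[.098,.043],[.098,-.043],[.068,-.073],[-.068,-.073],[-.098,-.043],[-.098,.043],[-.068,.073],[.068,.073]])
W=np.array([c+R@[*v,0] for v in V])
print("yaw",np.degrees(a),"c",c.round(4));print("top",proj(t,W).round(1).tolist());print("side",proj(sd,W).round(1).tolist())
E
```

```text
time: 7.9
position: [0.4752, 0.0411, 0.1392]
ee_rot: [-0.002, 0.942, -0.334, -0.003]
contact_force: [-0.3, 0.7, -1.1]
width: 0.0078
time: 8.4
position: [0.4764, 0.041, 0.1294]
ee_rot: [-0.003, 0.942, -0.334, -0.001]
contact_force: [0.1, -0.8, -2.5]
width: 0.0081
[0.4764291  0.04103582 0.12943374] [ 0.06825705 -0.76476546 -2.45317528] [-0.00268511  0.94245459 -0.33432018 -0.00147041]
top 130.0 [[220, 230], [243, 227], [238, 222], [224, 222], [220, 225]]
top 1292.0 [[247, 147], [212, 151], [201, 163], [204, 219], [207, 222], [208, 180], [206, 165], [214, 156], [240, 153], [245, 156], [244, 161], [226, 162], [220, 167], [218, 165], [219, 162], [211, 169], [210, 180], [216, 174], [221, 174], [225, 177], [260, 177], [258, 158]]
side 1928.5 [[316, 147], [303, 141], [276, 145], [281, 146], [276, 149], [274, 147], [271, 160], [267, 163], [265, 175], [262, 174], [262, 184], [258, 186], [274, 190], [309, 183], [313, 178], [277, 185], [276, 181], [282, 178], [283, 180], [284, 178], [314, 173], [319, 164], [323, 163]]
yaw 5.687402569579543 c [0.5494 0.1023 0.1264]
top [[210.0, 150.6], [245.8, 147.3], [259.4, 158.4], [264.4, 214.7], [252.8, 228.5], [216.3, 232.0], [202.6, 220.5], [198.4, 164.0]]
side [[316.1, 145.3], [326.1, 166.9], [318.4, 177.1], [265.4, 187.0], [251.0, 180.8], [244.4, 158.0], [253.3, 148.6], [302.3, 140.1]]
```

```bash
python3 -m inch '[[[0,0.01,-0.001],[0,0,0]],[[-0.001,0.025,-0.002],[0,0,0]],[[-0.001,0.04,-0.002],[0,0,0]],[[-0.001,0.055,-0.002],[0,0,0]],[[-0.002,0.065,-0.002],[0,0,0]]]'
python3 -m inch '[[[0,0.012,0],[0,0,0]],[[-0.001,0.024,0],[0,0,0]],[[-0.001,0.036,0],[0,0,0]],[[-0.001,0.044,0],[0,0,0]],[[-0.001,0.046,0],[0,0,0]]]'
python3 - <<'E'
from h import *
s=bot.get_state();print(s['position'],s['contact_force'],s['torque'],s['ee_rot'],s['joint_pos'])
T=bot.read_camera("top")[...,::-1].copy();S=bot.read_camera("side")[...,::-1].copy()
cv2.imwrite("pics/top6.png",T);cv2.imwrite("pics/side6.png",S)
cv2.imwrite("pics/c6.png",np.hstack([cv2.resize(T[130:250,110:230],(400,400),interpolation=cv2.INTER_CUBIC),cv2.resize(S[75:195,220:340],(400,400),interpolation=cv2.INTER_CUBIC)]))
a=2*np.arctan2(s['ee_rot'][2],s['ee_rot'][1])+np.radians(44.75)
R=cv2.Rodrigues(np.array([0,0,a]))[0]
e=np.array(s['position'])-[0,0,.003]; c=e-R@[-.0787,-.0537,0];print("yaw",np.degrees(a),"c",c.round(4))
E
```

```text
time: 9.0
position: [0.4742, 0.1077, 0.1274]
ee_rot: [-0.003, 0.943, -0.334, -0.002]
contact_force: [0.0, -1.4, -1.8]
width: 0.0077
time: 9.5
position: [0.4733, 0.1546, 0.1275]
ee_rot: [-0.003, 0.943, -0.333, -0.001]
contact_force: [-0.1, 0.4, -1.5]
width: 0.0081
[0.47326827 0.15460988 0.12745586] [-0.1475318   0.36249682 -1.54880923] [-0.12776178  0.06126633  0.02001266] [-0.00302323  0.94281474 -0.33330031 -0.00145999] [0.2240055  0.19604979 2.01111051 0.0082993  0.93368558 2.46947501]
yaw 5.811343870879407 c [0.5461 0.216  0.1245]
```

View pics/c6.png

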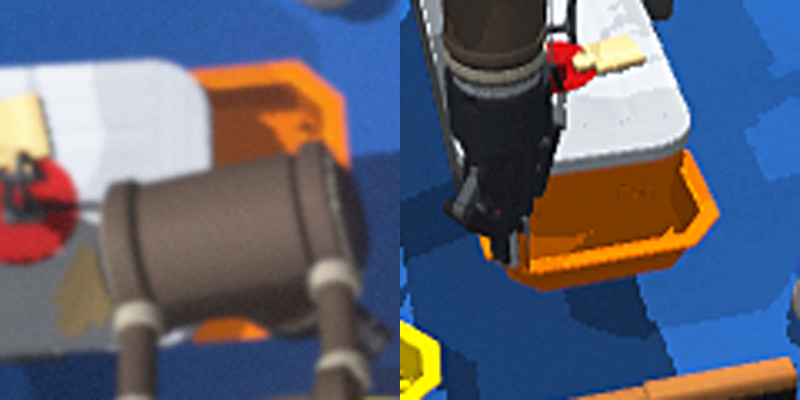

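The tray is under the table, hanging free, with no contact force. Top crop: lip edge at column ~210, tray front edge at ~347. It is about 12 mm forward of centre, so I advance 6 mm. That keeps the rear rim short of the 75 mm empty depth. Then a check.

```bash
python3 -m inch '[[[0,0.002,0],[0,0,0]],[[0,0.004,0],[0,0,0]],[[0,0.006,0],[0,0,0]],[[0,0.006,0],[0,0,0]],[[0,0.006,0],[0,0,0]]]'
python3 -m inch '[[[0,0,0],[0,0,0]],[[0,0,0],[0,0,0]],[[0,0,0],[0,0,0]],[[0,0,0],[0,0,0]],[[0,0,0],[0,0,0]]]'
python3 - <<'E'
from h import *
s=bot.get_state();print(s['position'],s['contact_force'],s['torque'],s['ee_rot'],s['width'])
T=bot.read_camera("top")[...,::-1].copy();S=bot.read_camera("side")[...,::-1].copy()
cv2.imwrite("pics/top7.png",T);cv2.imwrite("pics/side7.png",S)
t=cam("top");sd=cam("side")
for n,I in(("top",T),("side",S)):
    m=cv2.inRange(cv2.cvtColor(I,cv2.COLOR_BGR2HSV),(6,150,60),(17,255,255))
    if n=="top": m[:,280:]=0
    else: m[172:]=0
    for c in cv2.findContours(m,0,1)[0]:
        if cv2.contourArea(c)>60:
            p=cv2.approxPolyDP(c,1.3,True).reshape(-1,2); print(n,cv2.contourArea(c),p.tolist()); 
a=2*np.arctan2(s['ee_rot'][2],s['ee_rot'][1])+np.radians(44.75)
R=cv2.Rodrigues(np.array([0,0,a]))[0]
e=np.array(s['position'])-[0,0,.003]; c=e-R@[-.0787,-.0537,0]
V=np.array([[.098,.043],[.098,-.043],[.068,-.073],[-.068,-.073],[-.098,-.043],[-.098,.043],[-.068,.073],[.068,.073]])
W=np.array([c+R@[*v,0] for v in V])
print("yaw",np.degrees(a),"c",c.round(4));print("top",proj(t,W).round(1).tolist());print("side",proj(sd,W).round(1).tolist())
L=np.array([.546,.228,.155]);Q=cv2.Rodrigues(np.array([0,0,np.radians(5.7)]))[0]
print("lip pred side top/under edge",proj(sd,[L+Q@[x,0,z] for z in(0,-.014) for x in(-.06,0,.06)]).round(1).tolist())
print("mouth in saw axes mm",(Q.T@(c-[.546,.228,.141])*1000).round(1))
E
```

```text
time: 10.1
position: [0.4732, 0.1598, 0.1274]
ee_rot: [-0.003, 0.943, -0.334, -0.002]
contact_force: [-0.8, -0.4, -1.6]
width: 0.0076
time: 10.6
position: [0.4732, 0.1598, 0.1274]
ee_rot: [-0.003, 0.943, -0.334, -0.002]
contact_force: [-0.5, 1.0, -1.8]
width: 0.008
[0.47321079 0.15978761 0.12737063] [-0.47892472  1.03305325 -1.75719372] [-0.10576697  0.09924933  0.03101201] [-0.00276863  0.94272925 -0.33354399 -0.00151521] 0.008010561960339805
top 70.5 [[168, 231], [187, 229], [180, 225], [173, 225]]
top 838.5 [[169, 152], [175, 159], [176, 178], [202, 171], [211, 181], [209, 160], [197, 149]]
top 290.5 [[242, 141], [244, 185], [247, 186], [245, 188], [248, 229], [251, 230], [251, 213], [248, 200], [249, 193], [247, 192], [248, 189], [246, 187], [249, 184], [247, 162], [245, 161], [247, 155], [245, 155], [246, 149]]
side 1379.0 [[306, 120], [295, 124], [264, 128], [260, 133], [258, 140], [259, 145], [258, 146], [255, 143], [256, 151], [252, 155], [263, 160], [300, 153], [313, 140], [306, 147], [270, 153], [269, 150], [305, 142], [309, 137], [308, 135], [312, 133]]
side 4487.5 [[69, 0], [87, 55], [207, 45], [202, 30], [189, 37], [177, 35], [166, 23], [155, 20], [120, 0]]
yaw 5.78175199633923 c [0.5461 0.2211 0.1244]
top [[160.5, 151.9], [196.3, 148.6], [209.7, 159.6], [214.1, 215.9], [202.3, 229.7], [165.8, 233.2], [152.3, 221.7], [148.8, 165.3]]
side [[306.5, 118.9], [315.5, 137.7], [308.1, 146.6], [258.7, 155.4], [245.3, 150.0], [239.4, 130.1], [247.8, 121.9], [293.7, 114.4]]
lip pred side top/under edge [[254.9, 127.0], [276.5, 123.5], [297.7, 120.0], [255.2, 131.1], [276.6, 127.6], [297.6, 124.1]]
mouth in saw axes mm [ -0.6  -6.8 -16.6]
```

Final checks agree: rim corners in the top view are within 1 px and the far rim corner in the side view is within about 1 px. The mouth is at (-0.6, -6.8) mm from the lip middle and 16.6 mm below it. External force is only the tray's weight.

```bash
python3 -c "
from rig import bot;print(bot.hand_in())"
```

```text
the job is handed in; nothing more can be done
None
```

The top orange tray is off the stack and held level under the saw table's front lip. I handed the job in at about 10.7 s of the 42 s; no verdict was reported.

- **Breaking loose:** I gripped the ear and turned the tray 6° about its far corner, so the ear rose about 20 mm while that corner stayed down. Then I lifted it straight off. The pictures after the lift showed the second tray still seated in the holder.
- **Final position:** The rim is about 16.6 mm under the lip. The mouth's middle is about 0.6 mm off along the lip and about 7 mm in front of it. I left that offset on purpose so the rear rim stays short of the 75 mm of empty space under the table.
- **Last checks:** The rim corners seen in the top and side views were within about 1 px of where they should be, so the tray is level. The force reading was about the tray's weight (1.8 N), so nothing is touching it.
- **Small disagreements:** The ear position from different views differed by 2–3 mm. The tray's rotation estimates in the images varied by about 1°. The far-end underside beneath the table was out of sight, so its clearance rests on the given sizes.

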